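# Hang the loaded drying basket on the dryer hook

## Robot

A 6-joint arm with a two-finger parallel gripper is mounted at the origin on the work surface. World frame = base frame: x ahead of the robot, y to its left, z up, the work surface at z = 0. Lengths are in mm, angles in rad, forces in N, time in s.
With the tool pointing down it reaches from about 350 to 775 mm from the base axis. Payload 7.3 kg.
Tool frame: the origin (TCP) lies on the centre line of the jaws, within the pads' length; the fingertips stand bot.tip_reach ahead of it and the grasp point (between the pads) lies 6 mm ahead of it (bot.tip_reach is the distance from the TCP to the fingertips, in mm); z points along the fingers, y is the direction in which the jaws open and shut (so a half turn about z gives the same grasp; the last joint's range is limited). The gripper opens to 92 mm and grips with 3 to 60 N. Pads are 19 mm wide; open, the fingers measure 130 mm over their backs; the gripper's body (75 mm by 190 mm) begins 47 mm behind the grasp point.
Start: joints at [-1.295, 0.342, 1.524, -0, 1.275, -0.146], TCP at [214.961, -478.997, 216.441] pointing down, gripper open.
Joint ranges: [-2.53, 2.53], [-0.77, 2.02], [0.04, 2.7], [-1, 4.14], [0.28, 2.66], [-3.11, 3.11]. Speed limits (rad/s): [2.57, 2.57, 3.14, 3.14, 3.14, 3.14].

## Interface

Orientations are given as [roll, pitch, yaw] about the fixed x, y, z axes, in that order (R = Rz(yaw) Ry(pitch) Rx(roll)).
In Python, from plant import bot gives the robot as it stands.
- The arm moves only by the tool step_arm, never from a script. Its argument "deltas" is a list of rows, each a list of 6 numbers: the shift along the tool's x, y, z in mm, then the turn, a rotation vector about the tool's x, y, z in rad. A call has 1 to 5 rows; each row is the pose to reach, as a shift and turn from the pose commanded when the call began, along the tool's axes at that moment; what a row does not reach only later rows make up. A row lasts 1/12 s, in which the tool goes at most 41.7 mm and 7.16 degrees, less where a joint would pass 70% of its speed; a pose out of reach is approached as far as the arm can. A call with a gripper value outside its range is refused whole. "fingers" is the finger opening in mm, from 0 to 91.8, set as the call begins (left out, the last holds). The fingers move at their own pace and stop on an object; the grip force is fixed at half the most. Time passes only in rows, so rows that repeat a pose let the fingers close. It gives the time, the measured TCP pose, the force and the opening at its end, in the units of the state.
- bot.get_obs(): the state, without advancing time (a new reading comes with each control period).
- bot.capture(name): name is "side" or "top" or "wrist"; returns a dict with "color" (400x640x3 uint8, red, green, blue), "fx", "fy", "cx", "cy" (pixels), "R" (3x3) and "t" (3): a world point X has camera coordinates R X + t. Camera axes: x right, y down, z forward; pixel columns grow to the right and rows downward; lengths in mm; the calibration is good to about 2 mm. A picture is of the moment at which its call begins. There is no depth.
- bot.close_job(): hands the job in, once; it reports no verdict.
Trained networks look in a picture, given as the dict that the camera call returned (one of the last four; its "shot" number tells which), for a name from the list of things; names that differ only in an ending like _2 or _b are one class to them, and where a whole thing is asked for, a point or a joint stands for the part that bears it (a point fixed in the world has none). Each returns a list of dicts, best first, with "p" (0 to 1); they miss things now and then, are a little off and sometimes report something else, mostly with a low value. They report only what shows in the picture. A call takes as long as a camera call.
- bot.boxes_of(query, picture): "rect" ([centre column, centre row, width, height] in pixels, round what is visible of it).
The state is a dict: "time": time; "joint_positions": joint angles; "dq": joint speeds; "tau": joint torques, N m; "tool_pos": TCP position; "tcp_rot": TCP orientation; "contact_force": force on the tool from outside, world axes, zero at the start; "moment": the same for the moment, N m; "grip_width": finger opening in mm.
Only numpy, scipy, OpenCV 4.12 (cv2) and the standard library are available. Lean on these libraries where they do the work, as an engineer would, in place of code of your own. Each camera call takes 0.05 s, during which the arm holds its last target. There are 200 camera calls.

## Task

Get the metal beaker drying: first clear the white jar off the drip tray and stand it in the small square wooden tray, then stand the beaker upright in either end compartment of the wire basket. Hang the basket by its wooden handle on the hook over the drip tray, let go of it, and finally push the blower's lever fully over, away from you, to switch it on. Leave everything else on the bench where it is.

Things in the scene. Friction and masses are not known exactly. Their poses are not given: they have to be found in the camera images.
- station: fixed drying station; origin: centre of the underside of its steel drip tray (260 mm in x, 150 mm in y, rim 15 mm high, floor 4 mm thick). A dark post (14 mm thick, 260 mm high) at x=+180 mm carries a hook of 8 mm round bar reaching to -x over the tray. A grey blower box (100 x 80 x 60 mm, centre x=-20, y=-145 mm) stands beside the tray, a lever switch on top
- hook_seat (a point): where the handle hangs: top of the hook bar, middle of its level part, 210 mm above the bench; axes as the station, the hook opens to -x. The level part runs from 35 mm before (-x) to 40 mm behind this point; the bar's upturned tip ends 45 mm before it, 15 mm above it; behind, the bar slopes up 30 mm to the post, whose axis is 145 mm behind
- handle_under (a point): on the basket: middle of the underside of its wooden grip, a straight bar along the basket's y, 100 mm long, 14 mm thick (x), 28 mm tall, from 135 to 163 mm above the basket's underside. Pinch its upper part from above across the 14 mm, leaving the underside free for the hook; axes as the basket
- basket: steel wire basket, 190 mm (x) x 96 mm (y), walls 55 mm high, 3 mm thick, floor 3 mm, about 0.55 kg; origin centre of the underside. Two dividers along y at x=+-18 mm (48 mm high, 3 mm thick) leave a narrow middle channel and two equal end compartments (72 x 90 mm inside, centres x=+-56 mm). Over the channel two upright wires at y=+-46 mm carry the wooden grip
- beaker: plain metal beaker, round, open at the top, 50 mm across at the foot, 54 mm at the rim, 85 mm high, wall 3 mm; origin centre of the underside, z up. To set it into the basket beside the handle, grip it near the rim with the fingers closing along the basket's y
- jar: closed white plastic jar standing in the front of the drip tray, 58 mm across, 105 mm high; origin centre of the underside, z up
- caddy_in (a point): centre of the inner floor (6 mm above the bench) of the small fixed square dark wooden tray, 110 x 110 mm outside, 98 x 98 mm inside, rim 22 mm above the bench; axes along its sides
- switch (a joint): lever of the blower's switch, rad: 0 = leaning fully to the station's -x (off), 1.0 = fully to the station's +x (on); it stays where it is left
- switch_tip (a point): centre of the lever's black ball (26 mm across), 80 mm from its hinge; the hinge axis runs along the station's y, 82 mm above the bench, and the lever is upright at 0.5 rad
- hammer: bystander, leave alone: hammer, 200 mm, lying
- mug: bystander, leave alone: white ceramic mug, 76 mm across, 85 mm high
- tape: bystander, leave alone: cardboard ring (empty roll), 90 mm across, 25 mm high
- bottle: bystander, leave alone: small brown glass bottle with black cap, 52 mm across, 96 mm high
- steel_block: bystander, leave alone: flat steel bench block, 70 x 70 x 25 mm
- driver: bystander, leave alone: screwdriver, 170 mm, lying
- dapping: bystander, leave alone: wooden block with a round hollow in its top, 60 x 60 x 50 mm

How it is judged (in metres and radians):
On the way, in this order (a step that is already met when the one before it is completed fails the run):
1. the jar stands upright in the wooden tray, released (x of jar in the frame of caddy_in between -0.04 and 0.04 m and y of jar in the frame of caddy_in between -0.04 and 0.04 m and z of jar in the frame of caddy_in below 0.008 m and angle between jar's own z axis and vertical below 0.15 rad and contact force between the fingers and jar below 0.1 N), for 0.2 s.
2. the beaker stands in the basket, released ((x of beaker in the frame of basket between -0.094 and -0.019 m or x of beaker in the frame of basket between 0.019 and 0.094 m) and y of beaker in the frame of basket between -0.046 and 0.046 m and z of beaker in the frame of basket below 0.02 m and angle between the z axis of beaker and the z axis of basket, either way round below 0.45 rad and angle between beaker's own z axis and vertical below 0.6 rad and contact force between the fingers and beaker below 0.1 N), for 0.2 s.
3. the basket hangs by its handle on the hook, released (all of step 2 and x of handle_under in the frame of hook_seat between -0.04 and 0.05 m and y of handle_under in the frame of hook_seat between -0.04 and 0.04 m and z of handle_under in the frame of hook_seat between -0.012 and 0.022 m and contact force between basket and station above 2 N and angle between basket's own z axis and vertical below 0.3 rad and contact force between the fingers and basket below 0.1 N), for 0.3 s.
4. the lever is pushed fully over (value of joint switch above 0.85 rad), for 0.1 s.
At the end, for the whole second after the job is handed in: Jar upright on the wooden tray's floor; beaker standing in an end compartment of the basket (lean under 0.45 rad); basket at rest hanging by its grip in the hook, within 40 mm of the grip's middle, tilt under 0.3 rad; lever past 0.85 rad; bystanders within 30 mm of their start (all of step 1 and all of step 3 and value of joint switch above 0.85 rad and linear speed of each of jar, basket, beaker below 0.05 m/s and angular speed of basket below 0.5 rad/s); the robot touches nothing.
It fails at once if a bystander is moved more than 30 mm (distance of any of hammer, mug, tape, bottle, steel_block, driver, dapping from where it was at the start of the episode above 0.03 m).
It also fails if it takes over 72 s, if anything falls off the work surface, if the arm or the gripper's body presses on something with over 40 N, if the wrist force passes 120 N, or if a joint passes its speed limit or range.

## Working session

There is one attempt and no reset: what is moved stays moved. The work goes in short steps, Python scripts to look and compute and a tool call to move; the robot and the scene stay as the last step left them, time stands still between calls to the robot, and variables do not carry over. Pictures are saved under pics/ and viewed, about 8 in all and at most 12, crops included, and the job is handed in when it is done.

Besides the shell and the picture viewer there is one more tool, called after ">>>" by a JSON object that holds its "name" and its "arguments", one argument or row to a line. step_arm: Moves the arm, as the interface text tells. Its arguments: {"type":"object","properties":{"deltas":{"type":"array"},"fingers":{"type":"number"}},"required":["deltas"]}

```bash
mkdir -p pics; ls
cat > h.py <<'E'
import numpy as np, cv2
from plant import bot
from scipy.spatial.transform import Rotation as Ro
def ray(p,u,v):
    d=np.array([(u-p['cx'])/p['fx'],(v-p['cy'])/p['fy'],1.]); R=np.array(p['R']);t=np.array(p['t'])
    return -R.T@t, R.T@d
def at(p,u,v,z):
    c,d=ray(p,u,v); return c+d*(z-c[2])/d[2]
def px(p,X):
    c=np.array(p['R'])@np.array(X,float)+np.array(p['t']); return np.array([p['fx']*c[0]/c[2]+p['cx'],p['fy']*c[1]/c[2]+p['cy']])
def tri(ps,uv):
    A=np.zeros((3,3));b=np.zeros(3)
    for p,(u,v) in zip(ps,uv):
        c,d=ray(p,u,v); d/=np.linalg.norm(d); P=np.eye(3)-np.outer(d,d); A+=P;b+=P@c
    return np.linalg.solve(A,b)
def save(p,n): cv2.imwrite('pics/'+n,np.ascontiguousarray(p['color'][:,:,::-1]))
E
python3 - <<'E'
from h import *
import json
for n in ['top','side']:
    p=bot.capture(n); save(p,n+'0.png'); c,_=ray(p,0,0)
    print(n,p['fx'],c.round(),np.array(p['R']).round(2).tolist())
    for q in ['station','basket','handle_under','beaker','jar','caddy_in','switch_tip','hammer','mug','tape','bottle','steel_block','driver','dapping']:
        print(q,[( [round(x) for x in b['rect']],round(b['p'],2)) for b in bot.boxes_of(q,p)[:2]])
print(bot.tip_reach,bot.get_obs())
E
```

```text
pics
top 467.14294511795873 [ 199.  -12. 1583.] [[0.01, -1.0, -0.0], [-0.98, -0.01, -0.21], [0.21, 0.0, -0.98]]
station [([290, 213, 41, 58], 0.68), ([423, 246, 45, 42], 0.67)]
basket [([287, 214, 37, 60], 0.82), ([201, 274, 22, 18], 0.2)]
handle_under [([287, 214, 46, 60], 0.79)]
beaker [([224, 220, 24, 19], 0.53), ([381, 214, 22, 24], 0.47)]
jar [([378, 214, 23, 27], 0.73), ([289, 215, 44, 60], 0.69)]
caddy_in [([312, 149, 24, 28], 0.72), ([424, 245, 45, 40], 0.57)]
switch_tip [([201, 158, 36, 29], 0.27)]
hammer [([286, 213, 39, 60], 0.67), ([253, 163, 58, 26], 0.62)]
mug [([203, 160, 33, 31], 0.89)]
tape [([313, 150, 23, 26], 0.58)]
bottle [([338, 252, 20, 19], 0.64), ([438, 157, 20, 15], 0.61)]
steel_block [([338, 253, 18, 23], 0.64), ([202, 160, 35, 31], 0.33)]
driver [([454, 200, 9, 46], 0.55)]
dapping [([202, 273, 25, 22], 0.94)]
side 451.465876890021 [  418. -1116.  1200.] [[1.0, -0.1, -0.01], [-0.07, -0.69, -0.72], [0.06, 0.72, -0.69]]
station [([354, 254, 101, 106], 0.61)]
basket [([314, 190, 50, 52], 0.71)]
handle_under [([313, 191, 50, 51], 0.59)]
beaker [([301, 164, 15, 
[... 429 characters left out ...]
 [([261, 158, 15, 20], 0.72)]
25.0 {'time': 1.5, 'joint_positions': array([-1.29502673e+00,  3.42019406e-01,  1.52409596e+00, -1.15369098e-05,
        1.27537377e+00, -1.45969008e-01]), 'dq': array([ 0.00102373, -0.00090992, -0.0002818 ,  0.00045578,  0.0027267 ,
       -0.00124872]), 'tau': array([ 6.99584689e-04, -4.31126583e+01, -2.44475180e+01,  7.17893662e-02,
        4.81392711e-02,  1.14032611e-05]), 'tool_pos': array([ 214.94733432, -479.01338059,  216.43184013]), 'tcp_rot': array([3.14149184e+00, 2.59764588e-05, 4.21741963e-01]), 'contact_force': array([-0.23183949, -0.27056852,  0.67676481]), 'moment': array([ 0.01270485, -0.02826119, -0.05718803]), 'grip_width': 91.76346349815284}
```

Run:
```python
import cv2
a=cv2.imread('pics/top0.png')[120:320,170:490]; cv2.imwrite('pics/top0c.png',cv2.resize(a,None,fx=2.5,fy=2.5,interpolation=cv2.INTER_CUBIC))
a=cv2.imread('pics/side0.png')[120:350,220:460]; cv2.imwrite('pics/side0c.png',cv2.resize(a,None,fx=2.6,fy=2.6,interpolation=cv2.INTER_CUBIC))
```

```text
(no output)
```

View pics/top0c.png

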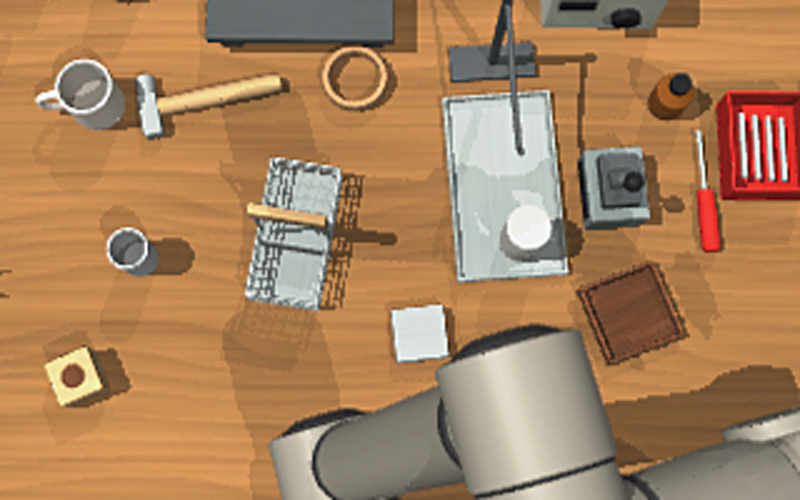

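View pics/side0c.png

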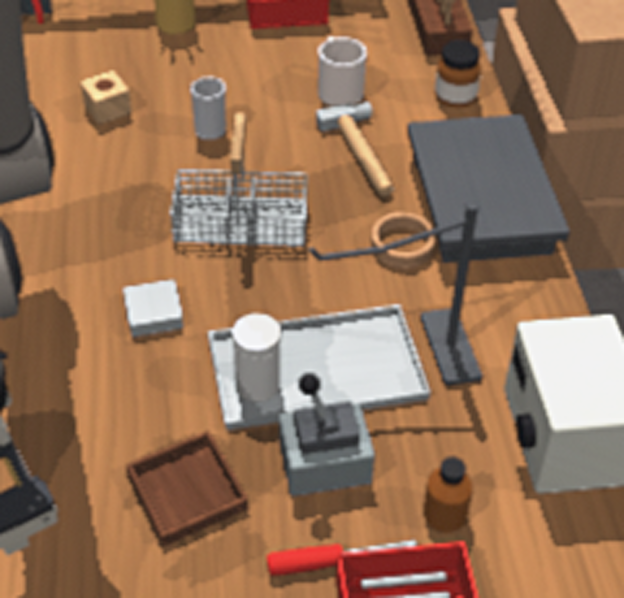

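The top view shows the station tray (corners near crop 443,95 / 550,90 / 569,272 / 458,280), the jar at (529,228), the caddy at (632,313), the basket at (294,233) and the beaker at (130,245). In the side view the hook tip is near (316,254), the lever ball at (310,384) and the jar top at (258,332). I'll turn these into positions.

Run:
```python
from h import *
T=bot.capture('top');S=bot.capture('side')
ct=lambda u,v:(170+u/2.5,120+v/2.5); cs=lambda u,v:(220+u/2.6,120+v/2.6)
def quad(n,pts,z,f=ct,p=T):
    W=np.array([at(p,*f(*q),z)[:2] for q in pts]); print(n,W.round().tolist(),'c',W.mean(0).round(1))
    for i in range(4):
        d=W[(i+1)%4]-W[i]; print('   ',np.hypot(*d).round(1),np.degrees(np.arctan2(d[1],d[0])).round(1))
quad('tray',[(458,280),(443,95),(550,90),(569,272)],15)
quad('traySide',[(228,425),(209,330),(400,308),(428,397)],15,cs,S)
quad('caddy',[(577,290),(655,262),(686,335),(612,364)],22)
quad('caddyS',[(166,540),(128,477),(208,437),(245,505)],22,cs,S)
quad('basket',[(246,298),(270,158),(342,166),(322,308)],55)
quad('basketS',[(175,245),(175,178),(306,178),(306,240)],55,cs,S)
print('handle top ends',at(T,*ct(250,208),160).round(),at(T,*ct(325,221),160).round())
print('hook tip',tri([T,S],[ct(520,152),cs(316,254)]).round(1),' post top',tri([T,S],[ct(508,3),cs(470,212)]).round())
print('jar top',at(T,*ct(529,227),105).round(1),at(S,*cs(257,332),105).round(1),tri([T,S],[ct(529,227),cs(257,332)]).round())
print('beaker rim',at(T,*ct(129,245),85).round(1),at(S,*cs(209,89),85).round(1))
print('ball',tri([T,S],[ct(633,182),cs(310,384)]).round(1))
```

```text
tray [[433.0, -100.0], [694.0, -80.0], [703.0, -230.0], [445.0, -251.0]] c [ 569.  -165.6]
    262.1 4.4
    150.2 -86.8
    258.5 -175.4
    151.0 94.6
traySide [[448.0, -253.0], [434.0, -98.0], [692.0, -86.0], [700.0, -237.0]] c [ 568.5 -168.6]
    155.8 94.9
    258.2 2.6
    150.5 -87.0
    253.0 -176.3
caddy [[420.0, -260.0], [459.0, -366.0], [360.0, -404.0], [321.0, -304.0]] c [ 390.1 -333.7]
    113.3 -69.9
    105.3 -159.1
    107.4 111.5
    108.0 24.0
caddyS [[366.0, -408.0], [325.0, -320.0], [422.0, -273.0], [458.0, -372.0]] c [ 392.8 -343.6]
    97.1 115.2
    108.0 25.7
    105.3 -69.8
    99.1 -158.8
basket [[401.0, 181.0], [591.0, 155.0], [581.0, 58.0], [389.0, 81.0]] c [490.4 118.5]
    192.1 -7.8
    97.9 -96.1
    193.7 173.2
    101.1 83.0
basketS [[397.0, 25.0], [403.0, 163.0], [593.0, 142.0], [577.0, 16.0]] c [492.3  86.4]
    137.6 87.5
    190.8 -6.2
    127.4 -97.1
    180.2 177.0
handle top ends [500. 166. 160.] [484.  73. 160.]
hook tip [ 562.3 -164.8  212.4]  post top [ 743. -149.  246.]
jar top [ 489.3 -187.1  105. ] [ 491.  -184.8  105. ] [ 490. -187.  107.]
beaker rim [465.1 331.9  85. ] [464.5 328.8  85. ]
ball [ 538.2 -311.8  158.2]
```

```bash
cat > go.py <<'E'
import sys
from h import *
# usage: go.py x y z yaw -> total tool-axis delta for a downward tool
def delta(x,y,z,yaw,pos=None,rpy=None):
    o=bot.get_obs(); R=Ro.from_euler('xyz',o['tcp_rot'])
    d=R.inv().apply(np.array([x,y,z])-o['tool_pos'])
    r=(R.inv()*Ro.from_euler('xyz',[np.pi,0,yaw])).as_rotvec()
    return d,r,o
if __name__=='__main__':
    d,r,o=delta(*map(float,sys.argv[1:5]))
    n=max(np.linalg.norm(d)/38,np.linalg.norm(r)/.115)
    print('d',d.round(1),'r',r.round(3),'rows',n.round(1),'t',o['time'],'q',o['joint_positions'].round(2))
E
python3 go.py 490 -187 200 -0.17
```

```text
d [ 370.5 -153.8   16.4] r [ 0.    -0.     0.592] rows 10.6 t 1.6 q [-1.3   0.34  1.52  0.    1.28 -0.15]
```

>>> {"name": "step_arm", "arguments": {
  "deltas": [
    [34, -14, 0, 0, 0, 0],
    [68, -28, 0, 0, 0, 0],
    [102, -42, 0, 0, 0, 0],
    [136, -56, 0, 0, 0, 0],
    [170, -70, 0, 0, 0, 0]
  ],
  "fingers": 91
}}

```text
time: 2.02
tool_pos: [342.3, -344.2, 216.5]
tcp_rot: [3.141, -0.0, 0.421]
contact_force: [0.3, -0.3, 0.1]
grip_width: 91.0
```

>>> {"name": "step_arm", "arguments": {
  "deltas": [
    [34, -14, 3, 0, 0, 0.118],
    [68, -28, 6, 0, 0, 0.236],
    [102, -42, 9, 0, 0, 0.354],
    [136, -56, 12, 0, 0, 0.472],
    [170, -70, 16, 0, 0, 0.59]
  ]
}}

```text
time: 2.43
tool_pos: [465.3, -214.9, 201.2]
tcp_rot: [3.141, -0.001, -0.136]
contact_force: [0.7, 0.3, -0.2]
grip_width: 90.9
```

```bash
python3 go.py 490 -187 200 -0.17;python3 go.py 490 -187 83 -0.17
```

```text
d [ 20.7 -31.    1.2] r [ 0.    -0.001  0.034] rows 1.0 t 2.4333 q [-0.58  0.33  1.58 -0.    1.23  1.13]
d [ 20.6 -31.1 118.2] r [ 0.    -0.001  0.034] rows 3.3 t 2.4333 q [-0.58  0.33  1.58 -0.    1.23  1.13]
```

>>> {"name": "step_arm", "arguments": {
  "deltas": [
    [18, -28, 0, 0, 0, 0],
    [18, -28, 35, 0, 0, 0],
    [18, -28, 75, 0, 0, 0],
    [18, -28, 110, 0, 0, 0],
    [18, -28, 117, 0, 0, 0]
  ]
}}

```text
time: 2.85
tool_pos: [482.6, -188.8, 79.0]
tcp_rot: [-3.138, 0.009, -0.13]
contact_force: [-0.9, 0.2, -0.1]
grip_width: 91.2
```

>>> {"name": "step_arm", "arguments": {
  "deltas": [
    [0, 0, 0, 0, 0, 0],
    [0, 0, 0, 0, 0, 0],
    [0, 0, 0, 0, 0, 0],
    [0, 0, 0, 0, 0, 0],
    [0, 0, 0, 0, 0, 0]
  ],
  "fingers": 40
}}

```text
time: 3.27
tool_pos: [486.6, -191.3, 85.8]
tcp_rot: [3.141, -0.003, -0.131]
contact_force: [0.0, 1.4, 2.3]
grip_width: 62.1
```

```bash
python3 go.py 490 -187 170 -0.17;python3 go.py 391 -338 170 -0.17
```

```text
d [  3.1  -4.6 -84.2] r [ 0.001 -0.003  0.039] rows 2.2 t 3.2667 q [-0.52  0.48  1.71  0.    0.95  1.18]
d [-75.3 158.  -84.3] r [ 0.001 -0.003  0.039] rows 5.1 t 3.2667 q [-0.52  0.48  1.71  0.    0.95  1.18]
```

>>> {"name": "step_arm", "arguments": {
  "deltas": [
    [0, 0, 0, 0, 0, 0],
    [0, 0, 0, 0, 0, 0],
    [0, 0, 0, 0, 0, 0]
  ]
}}

```text
time: 3.52
tool_pos: [486.5, -191.1, 85.4]
tcp_rot: [3.141, -0.003, -0.131]
contact_force: [1.0, 3.0, 7.2]
grip_width: 57.5
```

>>> {"name": "step_arm", "arguments": {
  "deltas": [
    [0, 0, -20, 0, 0, 0],
    [0, 0, -50, 0, 0, 0],
    [-15, 20, -85, 0, 0, 0],
    [-30, 50, -85, 0, 0, 0],
    [-45, 80, -85, 0, 0, 0]
  ]
}}

```text
time: 3.93
tool_pos: [430.8, -265.4, 171.3]
tcp_rot: [3.139, -0.004, -0.129]
contact_force: [-0.1, -0.7, -4.0]
grip_width: 57.8
```

>>> {"name": "step_arm", "arguments": {
  "deltas": [
    [-10, 26, 0, 0, 0, 0],
    [-20, 52, 0, 0, 0, 0],
    [-30, 78, 0, 0, 0, 0],
    [-30, 78, 0, 0, 0, 0],
    [-30, 78, 0, 0, 0, 0]
  ]
}}

```text
time: 4.35
tool_pos: [389.6, -338.7, 168.7]
tcp_rot: [-3.141, 0.001, -0.134]
contact_force: [0.3, 0.3, -4.0]
grip_width: 57.3
```

```bash
python3 go.py 391 -338 89 -0.13
python3 - <<'E'
from h import *
p=bot.capture('side'); save(p,'s1.png'); a=p['color'][180:340,240:420,::-1]
cv2.imwrite('pics/s1c.png',cv2.resize(np.ascontiguousarray(a),None,fx=3.5,fy=3.5,interpolation=cv2.INTER_CUBIC))
E
```

```text
d [ 1.4 -0.8 79.7] r [-0.     0.001 -0.004] rows 2.1 t 4.35 q [-0.86  0.37  1.62 -0.    1.15  0.84]
```

View pics/s1c.png

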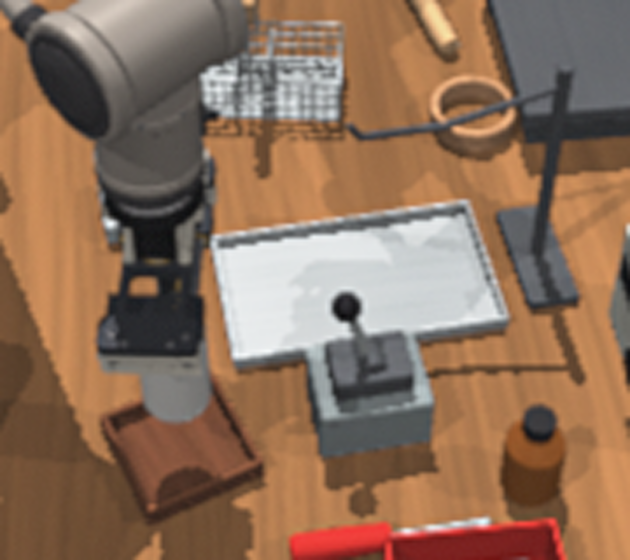

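The jar is held upright above the caddy (base near 178,410; it hangs about 85 mm up, so it projects back towards the rear). Lowering it.

>>> {"name": "step_arm", "arguments": {
  "deltas": [
    [1, -1, 25, 0, 0, 0],
    [1, -1, 50, 0, 0, 0],
    [1, -1, 70, 0, 0, 0],
    [1, -1, 78, 0, 0, 0],
    [1, -1, 81, 0, 0, 0]
  ]
}}

```text
time: 4.82
tool_pos: [392.0, -334.9, 87.5]
tcp_rot: [-3.139, 0.002, -0.13]
contact_force: [-0.9, 7.6, 14.2]
grip_width: 57.1
```

>>> {"name": "step_arm", "arguments": {
  "deltas": [
    [0, 0, 0, 0, 0, 0],
    [0, 0, 0, 0, 0, 0]
  ]
}}

```text
time: 4.98
tool_pos: [392.5, -336.8, 88.8]
tcp_rot: [3.141, -0.001, -0.13]
contact_force: [0.9, -0.2, -2.3]
grip_width: 57.4
```

>>> {"name": "step_arm", "arguments": {
  "deltas": [
    [0, 0, 0, 0, 0, 0],
    [0, 0, 0, 0, 0, 0],
    [0, 0, 0, 0, 0, 0],
    [0, 0, 0, 0, 0, 0],
    [0, 0, 0, 0, 0, 0]
  ],
  "fingers": 90
}}

```text
time: 5.4
tool_pos: [391.9, -337.2, 88.4]
tcp_rot: [3.141, -0.001, -0.131]
contact_force: [-0.1, 0.0, -0.1]
grip_width: 85.8
```

>>> {"name": "step_arm", "arguments": {
  "deltas": [
    [0, 0, -10, 0, 0, 0],
    [0, 0, -40, 0, 0, 0],
    [0, 0, -75, 0, 0, 0],
    [0, 0, -110, 0, 0, 0],
    [0, 0, -130, 0, 0, 0]
  ]
}}

```text
time: 5.82
tool_pos: [392.6, -337.8, 222.8]
tcp_rot: [3.138, -0.004, -0.131]
contact_force: [0.4, 0.1, 0.1]
grip_width: 89.9
```

```bash
python3 go.py 300 -150 220 -0.13; python3 go.py 464.8 330 220 -0.13;  python3 - <<'E'
from h import *
p=bot.capture('side'); save(p,'s2.png');print(bot.boxes_of('jar',p)[:2])
print(px(p,[391,-338,6]),px(p,[391,-338,111]))
E
```

```text
d [-116.3 -174.1    1.6] r [ 0.004 -0.004 -0.001] rows 5.5 t 5.8167 q [-0.86  0.32  1.54 -0.    1.28  0.84]
d [-1.560e+01 -6.715e+02  1.000e-01] r [ 0.004 -0.004 -0.001] rows 17.7 t 5.8167 q [-0.86  0.32  1.54 -0.    1.28  0.84]
[{'rect': [293.4, 294.1, 23.3, 35.5], 'p': 0.63}, {'rect': [353.5, 176.9, 26.8, 35.1], 'p': 0.26}]
[291.47285781 309.38606471] [289.47174963 289.23313889]
```

>>> {"name": "step_arm", "arguments": {
  "deltas": [
    [-1, -38, -4, 0, 0, 0],
    [-2, -76, -8, 0, 0, 0],
    [-3, -114, -12, 0, 0, 0],
    [-4, -152, -16, 0, 0, 0],
    [-5, -190, -20, 0, 0, 0]
  ]
}}

```text
time: 6.33
tool_pos: [411.0, -146.1, 237.8]
tcp_rot: [-3.141, 0.001, -0.132]
contact_force: [1.8, -0.6, 0.4]
grip_width: 89.8
```

>>> {"name": "step_arm", "arguments": {
  "deltas": [
    [-1, -38, -6, 0, 0, 0],
    [-2, -76, -12, 0, 0, 0],
    [-3, -114, -18, 0, 0, 0],
    [-4, -152, -24, 0, 0, 0],
    [-5, -190, -30, 0, 0, 0]
  ]
}}

```text
time: 6.75
tool_pos: [430.8, 43.0, 268.0]
tcp_rot: [3.141, 0.001, -0.131]
contact_force: [0.3, -0.5, 0.1]
grip_width: 89.9
```

>>> {"name": "step_arm", "arguments": {
  "deltas": [
    [0, -35, 0, 0, 0, 0],
    [0, -70, 0, 0, 0, 0],
    [0, -70, 0, 0, 0, 0],
    [0, -70, 0, 0, 0, 0]
  ]
}}

```text
time: 7.08
tool_pos: [440.1, 112.0, 267.4]
tcp_rot: [3.141, 0.001, -0.127]
contact_force: [0.1, -0.5, -0.8]
grip_width: 89.8
```

```bash
python3 go.py 464.8 330 220 -0.13;  python3 - <<'E'
from h import *
p=bot.capture('wrist'); save(p,'w1.png');print(p['fx'],ray(p,0,0)[0].round(),np.array(p['R']).round(2).tolist())
print(bot.boxes_of('basket',p)[:2], bot.boxes_of('handle_under',p)[:2])
for X in [[491,118,163],[491,118,55]]: print(px(p,X))
E
```

```text
d [  -3.  -219.4   47.3] r [0.001 0.001 0.003] rows 5.9 t 7.0833 q [ 0.08  0.17  1.61 -0.    1.36  1.78]
332.5367454994932 [507. 104. 436.] [[-0.13, -0.99, 0.0], [-0.96, 0.12, 0.25], [-0.25, 0.03, -0.97]]
[{'rect': [552.0, 78.4, 173.3, 156.8], 'p': 0.71}, {'rect': [295.5, 120.9, 127.3, 173.8], 'p': 0.58}] [{'rect': [297.1, 125.9, 126.1, 181.0], 'p': 0.82}]
[298.19931464 138.29232272]
[302.4503781  131.85595593]
```

View pics/w1.png

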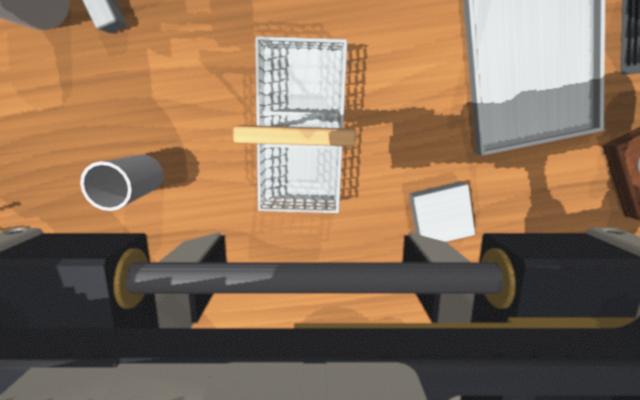

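The wrist view shows the handle from (234,134) to (355,137), the basket rim corners at (257,38), (347,40), (339,212), (259,210), and the beaker rim centre at (106,186).

Run:
```python
from h import *
p=bot.capture('wrist')
h=[at(p,234,134,163),at(p,355,137,163)]; d=h[0]-h[1]
print('handle',np.mean(h,0).round(1),np.hypot(*d[:2]).round(),'yaw',np.arctan2(-d[0],d[1]).round(3))
W=np.array([at(p,u,v,55)[:2] for u,v in [(259,210),(257,38),(347,40),(339,212)]]); print(W.round(),W.mean(0).round(1))
for i in range(4):
    d=W[(i+1)%4]-W[i];print(np.hypot(*d).round(),np.arctan2(d[1],d[0]).round(3))
print('beaker',at(p,106,186,85).round(1))
```

```text
handle [494. 118. 163.] 98.0 yaw -0.156
[[408. 180.]
 [593. 149.]
 [579.  56.]
 [393.  85.]] [493.3 117.4]
188.0 -0.162
95.0 -1.722
189.0 2.984
96.0 1.412
beaker [464.  332.1  85. ]
```

>>> {"name": "step_arm", "arguments": {
  "deltas": [
    [0, -38, 10, 0, 0, 0.027],
    [-1, -76, 25, 0, 0, 0.027],
    [-2, -114, 40, 0, 0, 0.027],
    [-3, -152, 55, 0, 0, 0.027],
    [-3, -190, 70, 0, 0, 0.027]
  ]
}}

```text
time: 7.7
tool_pos: [463.0, 299.6, 197.4]
tcp_rot: [3.141, -0.0, -0.161]
contact_force: [1.2, -0.2, -0.5]
grip_width: 89.8
```

>>> {"name": "step_arm", "arguments": {
  "deltas": [
    [0, -30, 0, 0, 0, 0],
    [0, -30, 0, 0, 0, 0],
    [0, -30, 0, 0, 0, 0]
  ]
}}

```text
time: 7.95
tool_pos: [467.5, 328.8, 197.2]
tcp_rot: [3.141, 0.001, -0.158]
contact_force: [0.2, -0.6, 0.4]
grip_width: 90.0
```

```bash
python3 go.py 464.5 331.5 84 -0.157
```

```text
d [ -3.3  -2.4 113.2] r [ 0.001  0.001 -0.001] rows 3.0 t 7.95 q [ 0.48  0.44  1.42 -0.    1.28  2.21]
```

>>> {"name": "step_arm", "arguments": {
  "deltas": [
    [-3, -2, 30, 0, 0, 0],
    [-3, -2, 60, 0, 0, 0],
    [-3, -2, 90, 0, 0, 0],
    [-3, -2, 108, 0, 0, 0],
    [-3, -2, 113, 0, 0, 0]
  ]
}}

```text
time: 8.37
tool_pos: [463.3, 328.2, 82.3]
tcp_rot: [3.138, 0.004, -0.161]
contact_force: [-0.5, -0.4, 0.4]
grip_width: 89.9
```

>>> {"name": "step_arm", "arguments": {
  "deltas": [
    [0, 0, 0, 0, 0, 0],
    [0, 0, 0, 0, 0, 0],
    [0, 0, 0, 0, 0, 0],
    [0, 0, 0, 0, 0, 0],
    [0, 0, 0, 0, 0, 0]
  ],
  "fingers": 35
}}

```text
time: 8.78
tool_pos: [465.2, 331.6, 86.3]
tcp_rot: [-3.14, -0.002, -0.158]
contact_force: [-1.2, -0.2, -0.5]
grip_width: 61.2
```

>>> {"name": "step_arm", "arguments": {
  "deltas": [
    [0, 0, 0, 0, 0, 0],
    [0, 0, 0, 0, 0, 0],
    [0, 0, 0, 0, 0, 0],
    [0, 0, 0, 0, 0, 0]
  ]
}}

```text
time: 9.12
tool_pos: [464.5, 331.5, 85.0]
tcp_rot: [3.142, -0.0, -0.158]
contact_force: [0.8, -0.0, -0.3]
grip_width: 36.7
```

>>> {"name": "step_arm", "arguments": {
  "deltas": [
    [0, 0, -25, 0, 0, 0],
    [0, 0, -60, 0, 0, 0],
    [0, 0, -90, 0, 0, 0],
    [0, 0, -110, 0, 0, 0],
    [0, 0, -110, 0, 0, 0]
  ]
}}

```text
time: 9.53
tool_pos: [466.6, 332.6, 200.0]
tcp_rot: [-3.136, -0.007, -0.158]
contact_force: [0.5, -0.0, 0.7]
grip_width: 34.8
```

```bash
python3 go.py 436.2 126.7 194 -0.157
```

```text
d [  2.3 208.2   4.9] r [-0.005 -0.007 -0.001] rows 5.5 t 9.5333 q [ 0.49  0.44  1.42 -0.    1.27  2.21]
```

The fingers closed to 35 mm, so they missed the 54 mm beaker. Looking.

Run:
```python
from h import *
ps=[bot.capture(n) for n in ('wrist','side','top')]
for p in ps: print([([round(x) for x in b['rect']],round(b['p'],2)) for b in bot.boxes_of('beaker',p)[:2]])
for p in ps: print(px(p,[464.5,331.5,85]).round(),px(p,[464.5,331.5,0]).round())
a=cv2.resize(ps[0]['color'],(640,400)); b=cv2.resize(ps[1]['color'][100:240,220:400],(514,400),interpolation=cv2.INTER_CUBIC)
cv2.imwrite('pics/m1.png',cv2.resize(np.hstack([a,b])[:,:,::-1],None,fx=.69,fy=.69))
```

```text
[([313, 196, 59, 71], 0.61)]
[([298, 161, 14, 18], 0.82), ([375, 212, 23, 22], 0.51)]
[]
[316. 198.] [316. 181.]
[300. 154.] [301. 170.]
[222. 218.] [227. 223.]
```

View pics/m1.png

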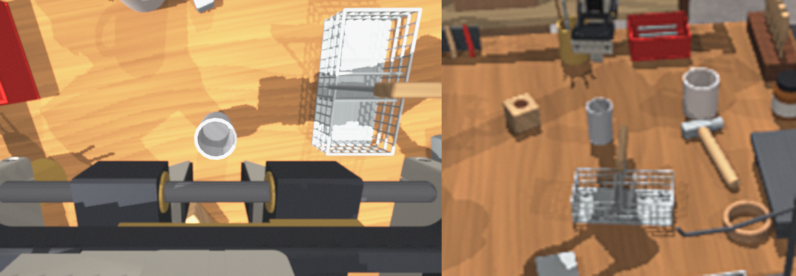

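Beaker and calibration agree (predicted 316,198; seen about 312,200), yet the fingers met nothing. I'll go down again with the fingers open and look before closing.

>>> {"name": "step_arm", "arguments": {
  "deltas": [
    [0, 0, 0, 0, 0, 0],
    [0, 0, 0, 0, 0, 0],
    [0, 0, 0, 0, 0, 0],
    [0, 0, 0, 0, 0, 0],
    [0, 0, 0, 0, 0, 0]
  ],
  "fingers": 91
}}

```text
time: 10.25
tool_pos: [464.5, 331.4, 194.9]
tcp_rot: [3.141, 0.0, -0.158]
contact_force: [-0.0, 0.1, -0.1]
grip_width: 63.8
```

>>> {"name": "step_arm", "arguments": {
  "deltas": [
    [0, 0, 0, 0, 0, 0],
    [0, 0, 0, 0, 0, 0],
    [0, 0, 0, 0, 0, 0],
    [0, 0, 0, 0, 0, 0],
    [0, 0, 0, 0, 0, 0]
  ]
}}

```text
time: 10.67
tool_pos: [464.6, 331.4, 195.0]
tcp_rot: [3.142, -0.0, -0.158]
contact_force: [0.3, -1.0, -0.1]
grip_width: 90.3
```

>>> {"name": "step_arm", "arguments": {
  "deltas": [
    [0, 0, 30, 0, 0, 0],
    [0, 0, 60, 0, 0, 0],
    [0, 0, 90, 0, 0, 0],
    [0, 0, 110, 0, 0, 0],
    [0, 0, 110, 0, 0, 0]
  ]
}}

```text
time: 11.08
tool_pos: [461.9, 330.0, 80.7]
tcp_rot: [3.136, 0.007, -0.158]
contact_force: [-0.2, -0.3, -0.4]
grip_width: 90.7
```

Run:
```python
from h import *
ps=[bot.capture(n) for n in ('wrist','side')]
print(bot.get_obs()['tool_pos'],bot.get_obs()['grip_width'])
for p in ps: print(px(p,[464.5,331.5,85]).round(),px(p,[464.5,331.5,0]).round(),[([round(x) for x in b['rect']],round(b['p'],2)) for b in bot.boxes_of('beaker',p)[:2]])
a=ps[0]['color']; b=cv2.resize(ps[1]['color'][90:210,240:380],(467,400),interpolation=cv2.INTER_CUBIC)
cv2.imwrite('pics/m2.png',cv2.resize(np.hstack([a,b])[:,:,::-1],None,fx=.72,fy=.72))
```

```text
[464.58963947 331.40091807  85.07304214] 90.6740626361775
[310. 243.] [311. 202.] [([305, 218, 101, 88], 0.96)]
[300. 154.] [301. 170.] [([301, 163, 16, 20], 0.69)]
```

View pics/m2.png

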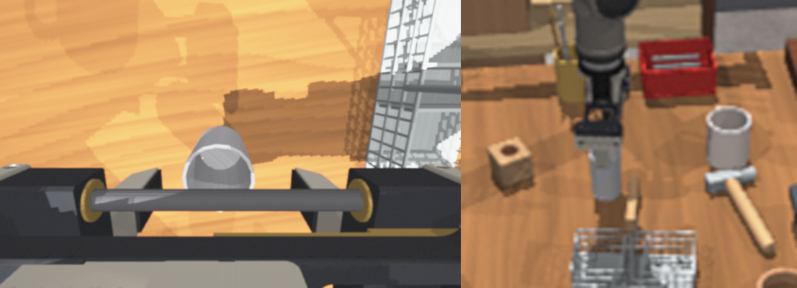

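The beaker stands between the open fingers (rim centre about 219,170 in the left panel). Closing in small steps, watching the width.

>>> {"name": "step_arm", "arguments": {
  "deltas": [
    [0, 0, 0, 0, 0, 0],
    [0, 0, 0, 0, 0, 0],
    [0, 0, 0, 0, 0, 0],
    [0, 0, 0, 0, 0, 0],
    [0, 0, 0, 0, 0, 0]
  ],
  "fingers": 50
}}

```text
time: 11.7
tool_pos: [464.6, 331.5, 85.3]
tcp_rot: [-3.141, -0.0, -0.158]
contact_force: [1.0, -0.2, -0.3]
grip_width: 62.5
```

>>> {"name": "step_arm", "arguments": {
  "deltas": [
    [0, 0, 0, 0, 0, 0],
    [0, 0, 0, 0, 0, 0],
    [0, 0, 0, 0, 0, 0]
  ]
}}

```text
time: 11.95
tool_pos: [464.5, 331.4, 84.9]
tcp_rot: [3.141, 0.0, -0.158]
contact_force: [-0.2, -1.5, -1.0]
grip_width: 50.6
```

Run:
```python
from h import *
p=bot.capture('wrist');o=bot.get_obs()
print(o['tool_pos'],o['grip_width'],o['contact_force'],[([round(x) for x in b['rect']],round(b['p'],2)) for b in bot.boxes_of('beaker',p)[:2]])
cv2.imwrite('pics/m3.png',p['color'][:,:,::-1])
```

```text
[464.51503906 331.41515605  84.93439905] 50.28565619323105 [-0.24381051 -0.39381348  0.266329  ] [([308, 220, 93, 88], 0.75)]
```

View pics/m3.png

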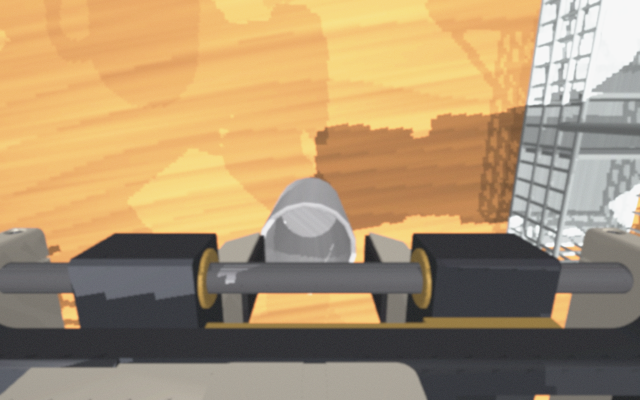

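Run:
```python
from h import *
p=bot.capture('wrist');o=bot.get_obs();R=Ro.from_euler('xyz',o['tcp_rot'])
for X in [[0,25,25],[0,-25,25],[9.5,25,25],[9.5,-25,25],[9.5,25,0],[9.5,-25,0],[9.5,25,-25],[9.5,-25,-25]]:
    print(X,px(p,o['tool_pos']+R.apply(X)).round())
w=lambda x,y,z:px(p,[x,y,z]).round()
c=np.array([464.5,331.5])
for a in range(0,360,45): print(a,w(c[0]+27*np.cos(np.radians(a)),c[1]+27*np.sin(np.radians(a)),85))
# fit rim centre from arc points
from scipy.optimize import least_squares
pts=np.array([(308,203),(280,214),(338,216),(352,240),(263,240)],float)
W=np.array([at(p,u,v,85)[:2] for u,v in pts]); 
s=least_squares(lambda q:np.hypot(*(W-q[:2]).T)-27,[464,331]);print(s.x,s.fun.round(1))
```

```text
[0, 25, 25] [354. 229.]
[0, -25, 25] [273. 229.]
[9.5, 25, 25] [355. 214.]
[9.5, -25, 25] [273. 214.]
[9.5, 25, 0] [360. 228.]
[9.5, -25, 0] [267. 228.]
[9.5, 25, -25] [368. 245.]
[9.5, -25, -25] [260. 245.]
0 [305. 197.]
45 [272. 217.]
90 [265. 252.]
135 [285. 281.]
180 [321. 289.]
225 [353. 271.]
270 [363. 237.]
315 [344. 206.]
[459.87748688 335.48364042] [ 1.5 -0.3 -0.2 -1.7 -1.7]
```

The visible fingertips (row 235) sit about 35 mm higher than the TCP data implies (row 214), so they seem to close above the rim. Going lower is safe for the gripper body either way: open, down 25 mm, close again.

>>> {"name": "step_arm", "arguments": {
  "deltas": [
    [0, 0, 0, 0, 0, 0],
    [0, 0, 0, 0, 0, 0],
    [0, 0, 0, 0, 0, 0],
    [0, 0, 0, 0, 0, 0],
    [0, 0, 0, 0, 0, 0]
  ],
  "fingers": 91
}}

```text
time: 12.52
tool_pos: [464.6, 331.4, 85.0]
tcp_rot: [3.142, -0.0, -0.158]
contact_force: [-0.7, 0.6, -0.0]
grip_width: 78.7
```

>>> {"name": "step_arm", "arguments": {
  "deltas": [
    [-2, -2, 0, 0, 0, 0],
    [-2, -2, 6, 0, 0, 0],
    [-2, -2, 13, 0, 0, 0],
    [-2, -2, 19, 0, 0, 0],
    [-2, -2, 25, 0, 0, 0]
  ]
}}

```text
time: 12.93
tool_pos: [462.5, 333.5, 58.9]
tcp_rot: [3.141, 0.001, -0.158]
contact_force: [-1.0, 0.5, -0.6]
grip_width: 90.9
```

>>> {"name": "step_arm", "arguments": {
  "deltas": [
    [0, 0, 0, 0, 0, 0],
    [0, 0, 0, 0, 0, 0],
    [0, 0, 0, 0, 0, 0],
    [0, 0, 0, 0, 0, 0],
    [0, 0, 0, 0, 0, 0]
  ],
  "fingers": 35
}}

```text
time: 13.35
tool_pos: [463.1, 333.8, 60.3]
tcp_rot: [-3.141, -0.001, -0.158]
contact_force: [-0.1, 0.7, -0.7]
grip_width: 62.4
```

>>> {"name": "step_arm", "arguments": {
  "deltas": [
    [0, 0, 0, 0, 0, 0],
    [0, 0, 0, 0, 0, 0],
    [0, 0, 0, 0, 0, 0]
  ]
}}

```text
time: 13.6
tool_pos: [463.1, 333.9, 60.3]
tcp_rot: [-3.141, -0.001, -0.158]
contact_force: [-0.3, 0.8, 0.9]
grip_width: 53.4
```

Now gripped (53.4 mm). Lift and carry to the front compartment.

>>> {"name": "step_arm", "arguments": {
  "deltas": [
    [0, 0, -20, 0, 0, 0],
    [0, 0, -50, 0, 0, 0],
    [0, 0, -80, 0, 0, 0],
    [0, 0, -110, 0, 0, 0],
    [0, 0, -110, 0, 0, 0]
  ]
}}

```text
time: 14.02
tool_pos: [465.5, 335.2, 176.2]
tcp_rot: [-3.135, -0.009, -0.158]
contact_force: [1.0, 0.8, -0.0]
grip_width: 53.0
```

>>> {"name": "step_arm", "arguments": {
  "deltas": [
    [0, 0, 0, 0, 0, 0]
  ]
}}

```text
time: 14.1
tool_pos: [463.6, 334.0, 171.5]
tcp_rot: [-3.14, -0.003, -0.158]
contact_force: [-0.6, -0.7, -2.6]
grip_width: 53.4
```

```bash
python3 go.py 438 126.5 170 -0.157
python3 - <<'E'
from h import *
p=bot.capture('side');print([([round(x) for x in b['rect']],round(b['p'],2)) for b in bot.boxes_of('beaker',p)[:2]]);o=bot.get_obs();print(o['contact_force'],o['grip_width'],px(p,[463,333,195]),px(p,[463,333,110]))
E
```

```text
d [  7.4 209.    1.1] r [-0.002 -0.003 -0.001] rows 5.5 t 14.1 q [ 0.49  0.46  1.47 -0.    1.21  2.22]
[([298, 145, 14, 19], 0.77)]
[-0.06349074 -0.52682756 -0.95649054] 53.48573358369587 [298.74625386 130.88642223] [299.68919204 148.62583472]
```

>>> {"name": "step_arm", "arguments": {
  "deltas": [
    [1, 35, 0, 0, 0, 0],
    [3, 70, 0, 0, 0, 0],
    [4, 105, 0, 0, 0, 0],
    [5, 140, 0, 0, 0, 0],
    [6, 175, 0, 0, 0, 0]
  ]
}}

```text
time: 14.62
tool_pos: [439.6, 158.3, 168.2]
tcp_rot: [3.14, 0.003, -0.157]
contact_force: [0.9, 0.2, -1.7]
grip_width: 53.3
```

>>> {"name": "step_arm", "arguments": {
  "deltas": [
    [1, 34, 0, 0, 0, 0],
    [1, 34, 0, 0, 0, 0],
    [1, 34, 0, 0, 0, 0],
    [1, 34, 0, 0, 0, 0]
  ]
}}

```text
time: 14.95
tool_pos: [436.5, 126.4, 169.1]
tcp_rot: [3.141, 0.002, -0.159]
contact_force: [-0.0, 0.1, -0.7]
grip_width: 53.6
```

```bash
python3 go.py 438 126.5 65 -0.157
python3 - <<'E'
from h import *
ps=[bot.capture(n) for n in ('wrist','side')]
a=ps[0]['color']; b=cv2.resize(ps[1]['color'][120:240,250:390],(467,400),interpolation=cv2.INTER_CUBIC)
cv2.imwrite('pics/m4.png',cv2.resize(np.hstack([a,b])[:,:,::-1],None,fx=.72,fy=.72))
E
```

```text
d [  1.6  -0.4 104.1] r [ 0.     0.002 -0.002] rows 2.7 t 14.95 q [0.11 0.26 1.78 0.   1.1  1.84]
```

View pics/m4.png

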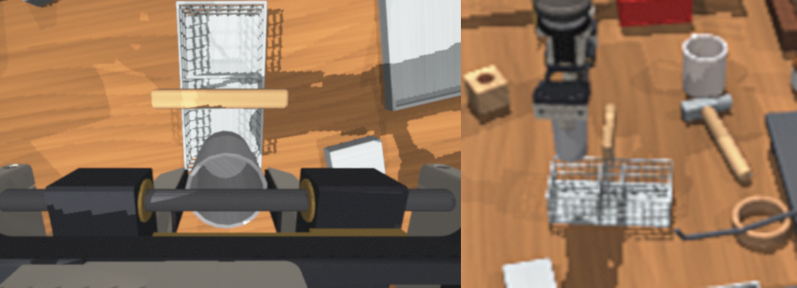

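Beaker rim centre shows at (228,190), i.e. about (317,264) at full size, aligned over the front compartment; the handle runs from (152,98) to (287,98).

Run:
```python
from h import *
p=bot.capture('wrist');o=bot.get_obs();print(o['tool_pos'])
for v in (262,266): print(at(p,317,v,o['tool_pos'][2]+24.7).round(1))
h=[at(p,211,136,163),at(p,399,136,163)];d=h[0]-h[1];print(np.mean(h,0).round(1),np.hypot(*d[:2]),np.arctan2(-d[0],d[1]).round(3))
```

```text
[436.77406467 127.2128909  169.50434745]
[437.6 125.4 194.2]
[435.5 125.7 194.2]
[494.1 122.5 163. ] 97.32939924910536 -0.157
```

>>> {"name": "step_arm", "arguments": {
  "deltas": [
    [1, -1, 25, 0, 0, 0],
    [1, -1, 50, 0, 0, 0],
    [1, -1, 70, 0, 0, 0],
    [1, -1, 85, 0, 0, 0],
    [1, -1, 95, 0, 0, 0]
  ]
}}

```text
time: 15.52
tool_pos: [437.1, 128.0, 73.1]
tcp_rot: [3.141, 0.003, -0.156]
contact_force: [0.5, -0.7, -1.1]
grip_width: 53.6
```

>>> {"name": "step_arm", "arguments": {
  "deltas": [
    [0, 0, 4, 0, 0, 0],
    [0, 0, 8, 0, 0, 0],
    [0, 0, 10, 0, 0, 0],
    [0, 0, 10, 0, 0, 0]
  ]
}}

```text
time: 15.85
tool_pos: [438.2, 127.4, 65.1]
tcp_rot: [-3.142, -0.0, -0.157]
contact_force: [-0.7, -0.2, -0.9]
grip_width: 53.0
```

>>> {"name": "step_arm", "arguments": {
  "deltas": [
    [0, 0, 2, 0, 0, 0],
    [0, 0, 2, 0, 0, 0]
  ]
}}

```text
time: 16.02
tool_pos: [438.4, 127.1, 63.3]
tcp_rot: [-3.141, -0.001, -0.158]
contact_force: [0.7, -0.2, -0.5]
grip_width: 53.7
```

>>> {"name": "step_arm", "arguments": {
  "deltas": [
    [0, 0, 0, 0, 0, 0],
    [0, 0, 0, 0, 0, 0],
    [0, 0, 0, 0, 0, 0],
    [0, 0, 0, 0, 0, 0],
    [0, 0, 0, 0, 0, 0]
  ],
  "fingers": 85
}}

```text
time: 16.43
tool_pos: [438.2, 127.0, 63.1]
tcp_rot: [3.142, -0.0, -0.158]
contact_force: [1.0, -0.2, -0.2]
grip_width: 81.8
```

>>> {"name": "step_arm", "arguments": {
  "deltas": [
    [0, 0, -10, 0, 0, 0],
    [0, 0, -45, 0, 0, 0],
    [0, 0, -80, 0, 0, 0],
    [0, 0, -115, 0, 0, 0],
    [0, 0, -150, 0, 0, 0]
  ]
}}

```text
time: 16.85
tool_pos: [437.6, 127.0, 214.7]
tcp_rot: [3.141, 0.0, -0.158]
contact_force: [0.8, -0.2, -0.4]
grip_width: 85.2
```

>>> {"name": "step_arm", "arguments": {
  "deltas": [
    [-15, 0, -35, 0, 0, 0],
    [-15, 0, -70, 0, 0, 0],
    [-15, 0, -70, 0, 0, 0],
    [-15, 0, -70, 0, 0, 0]
  ],
  "fingers": 50
}}

```text
time: 17.18
tool_pos: [424.1, 129.5, 284.9]
tcp_rot: [-3.14, -0.005, -0.158]
contact_force: [0.2, 0.6, -1.2]
grip_width: 62.8
```

Run:
```python
from h import *
p=bot.capture('wrist');print(bot.get_obs()['tool_pos'],[([round(x) for x in b['rect']],round(b['p'],2)) for b in bot.boxes_of('beaker',p)[:2]],px(p,[437,126.5,88]),px(p,[437,126.5,3]),px(p,[494,118,163]))
cv2.imwrite('pics/m5.png',p['color'][:,:,::-1])
```

```text
[423.22182704 129.38886337 283.15503691] [([313, 165, 44, 52], 0.85)] [314.73322386 167.33469495] [314.60509449 158.21399539] [314.29534307 112.40550763]
```

View pics/m5.png

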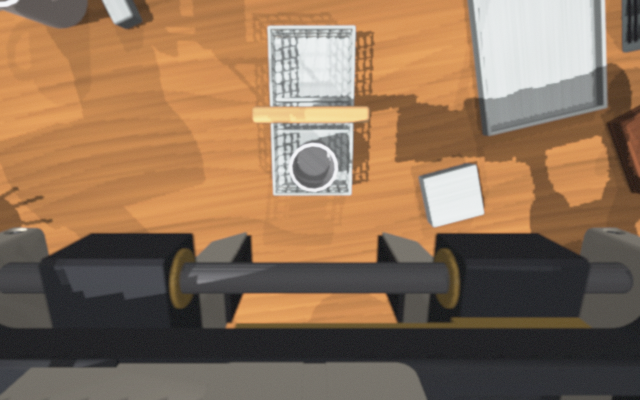

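The beaker stands in the front compartment, with its rim at (313,167) against a predicted (315,167). From the m3 image the real fingertips are about 13 mm above the TCP, so I allow for that. Now turning a quarter for the handle.

>>> {"name": "step_arm", "arguments": {
  "deltas": [
    [15, 0, 6, 0, 0, -0.11],
    [30, 0, 12, 0, 0, -0.22],
    [45, 0, 18, 0, 0, -0.33],
    [60, -1, 25, 0, 0, -0.44],
    [72, -1, 33, 0, 0, -0.55]
  ],
  "fingers": 60
}}

```text
time: 17.7
tool_pos: [494.9, 118.8, 247.8]
tcp_rot: [-3.141, 0.003, 0.397]
contact_force: [1.4, 0.5, -0.9]
grip_width: 59.8
```

>>> {"name": "step_arm", "arguments": {
  "deltas": [
    [0, 0, 0, 0, 0, -0.11],
    [0, 0, 0, 0, 0, -0.22],
    [0, 0, 0, 0, 0, -0.33],
    [0, 0, 0, 0, 0, -0.44],
    [0, 0, 0, 0, 0, -0.55]
  ]
}}

```text
time: 18.12
tool_pos: [493.7, 118.9, 247.8]
tcp_rot: [-3.139, 0.003, 0.947]
contact_force: [-0.1, 1.0, 0.3]
grip_width: 60.2
```

>>> {"name": "step_arm", "arguments": {
  "deltas": [
    [0, 0, 0, 0, 0, -0.11],
    [0, 0, 0, 0, 0, -0.22],
    [0, 0, 0, 0, 0, -0.33],
    [0, 0, 0, 0, 0, -0.44],
    [0, 0, 0, 0, 0, -0.47]
  ]
}}

```text
time: 18.53
tool_pos: [493.7, 118.9, 247.9]
tcp_rot: [-3.138, 0.001, 1.418]
contact_force: [0.2, -0.1, -0.5]
grip_width: 59.9
```

>>> {"name": "step_arm", "arguments": {
  "deltas": [
    [0, 0, 0, 0, 0, 0],
    [0, 0, 0, 0, 0, 0]
  ]
}}

```text
time: 18.7
tool_pos: [494.0, 118.9, 248.5]
tcp_rot: [-3.139, 0.001, 1.411]
contact_force: [-1.1, -0.3, -0.7]
grip_width: 60.2
```

```bash
python3 go.py 494 119 135 1.414
python3 - <<'E'
from h import *
p=bot.capture('wrist');print(ray(p,0,0)[0].round(),[([round(x) for x in b['rect']],round(b['p'],2)) for b in bot.boxes_of('handle_under',p)[:2]],px(p,[494,119,163]),px(p,[486,70,163]),px(p,[502,168,163]))
t=bot.capture('top');s=bot.capture('side')
for q in (t,s): print([([round(x) for x in b['rect']],round(b['p'],2)) for b in bot.boxes_of('basket',q)[:2]])
cv2.imwrite('pics/m6.png',p['color'][:,:,::-1])
E
```

```text
d [  0.2   0.3 113.5] r [-0.003  0.001 -0.003] rows 3.0 t 18.7 q [ 0.09  0.29  1.51 -0.    1.35  0.25]
[505. 186. 417.] [([316, 193, 182, 130], 0.88)] [314.2176228  203.12704145] [314.10419209 260.95223301] [314.34248881 139.47230832]
[([302, 202, 11, 30], 0.79), ([230, 163, 12, 25], 0.64)]
[([313, 190, 52, 54], 0.65), ([347, 336, 54, 14], 0.24)]
```

View pics/m6.png

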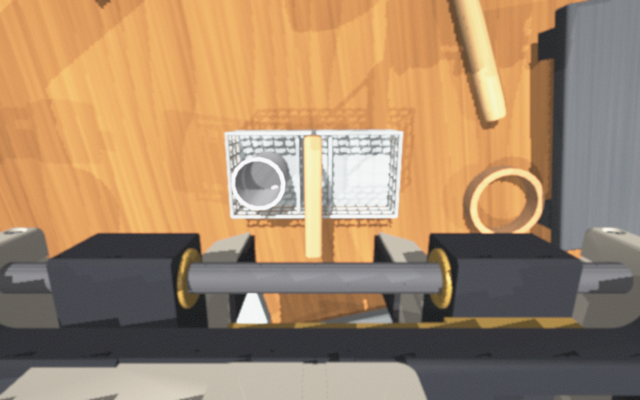

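The handle is centred between the jaws (column 313, rows 137–257, prediction 314). Descending and pinching.

>>> {"name": "step_arm", "arguments": {
  "deltas": [
    [2, 0, 30, 0, 0, 0],
    [2, 0, 60, 0, 0, 0],
    [2, 0, 90, 0, 0, 0],
    [2, 0, 107, 0, 0, 0],
    [2, 0, 114, 0, 0, 0]
  ]
}}

```text
time: 19.42
tool_pos: [493.1, 120.8, 133.3]
tcp_rot: [-3.137, 0.001, 1.412]
contact_force: [0.3, 0.0, -0.2]
grip_width: 60.2
```

>>> {"name": "step_arm", "arguments": {
  "deltas": [
    [0, 0, 0, 0, 0, 0],
    [0, 0, 0, 0, 0, 0],
    [0, 0, 0, 0, 0, 0],
    [0, 0, 0, 0, 0, 0],
    [0, 0, 0, 0, 0, 0]
  ],
  "fingers": 2
}}

```text
time: 19.83
tool_pos: [495.5, 121.1, 137.1]
tcp_rot: [3.139, -0.0, 1.412]
contact_force: [0.5, 0.3, 0.0]
grip_width: 31.0
```

>>> {"name": "step_arm", "arguments": {
  "deltas": [
    [0, 0, 0, 0, 0, 0],
    [0, 0, 0, 0, 0, 0],
    [0, 0, 0, 0, 0, 0],
    [0, 0, 0, 0, 0, 0],
    [0, 0, 0, 0, 0, 0]
  ]
}}

```text
time: 20.25
tool_pos: [494.2, 121.2, 136.2]
tcp_rot: [-3.141, 0.0, 1.412]
contact_force: [-4.2, 0.8, 5.5]
grip_width: 13.5
```

>>> {"name": "step_arm", "arguments": {
  "deltas": [
    [0, 0, -5, 0, 0, 0],
    [0, 0, -15, 0, 0, 0],
    [0, 0, -28, 0, 0, 0],
    [0, 0, -40, 0, 0, 0],
    [0, 0, -45, 0, 0, 0]
  ]
}}

```text
time: 20.67
tool_pos: [495.6, 121.0, 182.5]
tcp_rot: [3.139, -0.0, 1.412]
contact_force: [1.1, -0.1, -7.1]
grip_width: 13.7
```

>>> {"name": "step_arm", "arguments": {
  "deltas": [
    [0, 0, -10, 0, 0, 0],
    [0, 0, -25, 0, 0, 0],
    [0, 0, -40, 0, 0, 0],
    [0, 0, -54, 0, 0, 0],
    [0, 0, -60, 0, 0, 0]
  ]
}}

```text
time: 21.08
tool_pos: [495.4, 121.0, 242.8]
tcp_rot: [3.139, -0.0, 1.412]
contact_force: [0.4, -0.3, -8.1]
grip_width: 13.6
```

Run:
```python
from h import *
w,s,t=[bot.capture(n) for n in ('wrist','side','top')]
print(bot.get_obs())
for q in (w,s,t): print([([round(x) for x in b['rect']],round(b['p'],2)) for b in bot.boxes_of('basket',q)[:1]+bot.boxes_of('beaker',q)[:1]])
a=w['color']; b=cv2.resize(s['color'][110:290,250:460],(467,400),interpolation=cv2.INTER_CUBIC)
cv2.imwrite('pics/m7.png',cv2.resize(np.hstack([a,b])[:,:,::-1],None,fx=.72,fy=.72))
```

```text
{'time': 21.2333, 'joint_positions': array([ 8.93526077e-02,  2.94518936e-01,  1.52391811e+00, -1.37226234e-04,
        1.32310297e+00,  2.48189207e-01]), 'dq': array([ 0.00011186,  0.01389506,  0.02591289, -0.00087546,  0.00156607,
       -0.00065719]), 'tau': array([ 1.69675337e-02, -4.58291566e+01, -2.83730203e+01,  8.77160439e-02,
        9.99419997e-02, -3.63276431e-04]), 'tool_pos': array([494.75605007, 120.98791033, 240.79500458]), 'tcp_rot': array([3.14150895e+00, 1.16033691e-04, 1.41199336e+00]), 'contact_force': array([ 0.03832445, -0.37437913, -7.4417641 ]), 'moment': array([-0.00254335,  0.00881023,  0.03152966]), 'grip_width': 13.623580903019839}
[([317, 228, 258, 190], 0.91), ([238, 199, 88, 68], 0.7)]
[([313, 169, 48, 50], 0.67), ([297, 174, 17, 24], 0.67)]
[([302, 194, 10, 36], 0.48)]
```

View pics/m7.png

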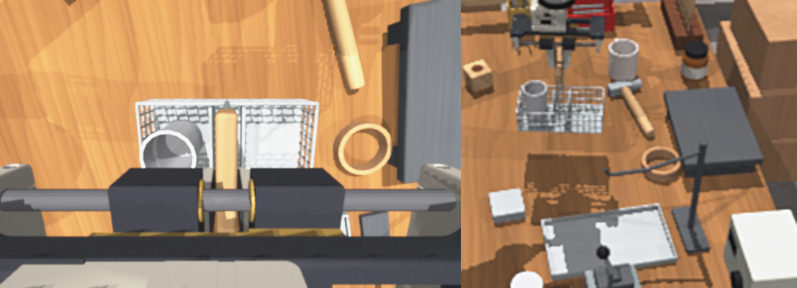

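The basket hangs level in the grip with the beaker in it (wrist force 7.4 N). Moving to in front of the hook.

>>> {"name": "step_arm", "arguments": {
  "deltas": [
    [-12, 3, 0, 0, 0, -0.03],
    [-40, 11, 0, 0, 0, -0.08],
    [-72, 20, 0, 0, 0, -0.13],
    [-106, 30, 0, 0, 0, -0.18],
    [-140, 40, 0, 0, 0, -0.232]
  ]
}}

```text
time: 21.95
tool_pos: [512.0, -24.7, 240.7]
tcp_rot: [-3.141, -0.0, 1.648]
contact_force: [0.7, 0.0, -7.5]
grip_width: 13.6
```

```bash
python3 go.py 529 -169.5 240 1.644; python3 -c "
from h import *
s=bot.capture('side')"
```

```text
d [-145.6    5.8    0.7] r [-0.    -0.     0.004] rows 3.8 t 21.95 q [-0.2   0.3   1.51 -0.    1.33 -0.27]
```

>>> {"name": "step_arm", "arguments": {
  "deltas": [
    [-32, 1, 0, 0, 0, 0],
    [-64, 2, 0, 0, 0, 0],
    [-96, 3, 0, 0, 0, 0],
    [-126, 5, 0, 0, 0, 0],
    [-144, 6, 0, 0, 0, 0]
  ]
}}

```text
time: 22.42
tool_pos: [528.8, -170.0, 240.5]
tcp_rot: [-3.141, 0.002, 1.642]
contact_force: [0.0, -1.8, -7.5]
grip_width: 13.6
```

>>> {"name": "step_arm", "arguments": {
  "deltas": [
    [0, 0, 0, 0, 0, 0],
    [0, 0, 0, 0, 0, 0],
    [0, 0, 0, 0, 0, 0]
  ]
}}

```text
time: 22.67
tool_pos: [528.4, -166.0, 240.5]
tcp_rot: [-3.141, -0.001, 1.644]
contact_force: [-0.3, 1.0, -7.3]
grip_width: 13.5
```

```bash
python3 go.py 606 -164 240 1.644
python3 - <<'E'
from h import *
w,s=[bot.capture(n) for n in ('wrist','side')]
a=w['color']; b=cv2.resize(s['color'][140:320,250:460],(467,400),interpolation=cv2.INTER_CUBIC)
cv2.imwrite('pics/m8.png',cv2.resize(np.hstack([a,b])[:,:,::-1],None,fx=.72,fy=.72))
cv2.imwrite('pics/w8.png',a[:,:,::-1]); save(s,'s8.png')
print('tip pred wrist',px(w,[560,-166,225]),'tip side',px(s,[560,-166,225]),'seat',px(s,[603.4,-164,210]),px(s,[529,-169.5,240]))
E
```

```text
d [-3.7 77.5  0.4] r [-0.001 -0.001 -0.   ] rows 2.0 t 22.6667 q [-0.44  0.38  1.4   0.    1.36 -0.52]
tip pred wrist [367.38809181 237.5625244 ] tip side [340.43157105 215.28943782] seat [354.33221831 217.18862107] [330.40312527 213.38899849]
```

View pics/m8.png

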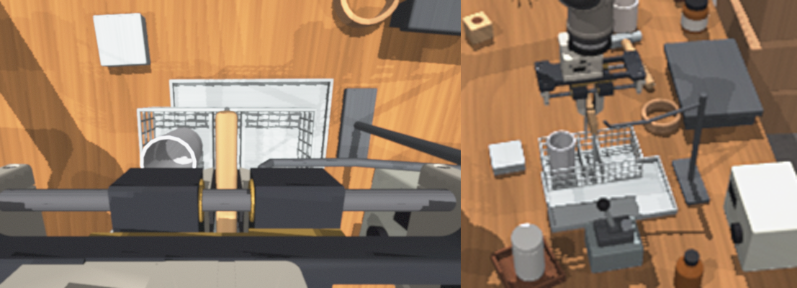

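The handle (crop columns 217–237) is just in front of the hook tip (262,163), and the bar runs straight on to the right below handle height. The jar stands in the caddy in the side panel. Sliding on along the bar.

>>> {"name": "step_arm", "arguments": {
  "deltas": [
    [1, 10, 0, 0, 0, 0],
    [2, 22, 0, 0, 0, 0],
    [3, 34, 0, 0, 0, 0],
    [3, 46, 0, 0, 0, 0],
    [3, 56, 0, 0, 0, 0]
  ]
}}

```text
time: 23.18
tool_pos: [585.2, -158.2, 241.1]
tcp_rot: [3.141, -0.0, 1.646]
contact_force: [0.1, -0.6, -7.4]
grip_width: 13.7
```

>>> {"name": "step_arm", "arguments": {
  "deltas": [
    [0, 8, 0, 0, 0, 0],
    [0, 16, 0, 0, 0, 0],
    [0, 21, 0, 0, 0, 0],
    [0, 21, 0, 0, 0, 0],
    [0, 21, 0, 0, 0, 0]
  ]
}}

```text
time: 23.6
tool_pos: [605.0, -157.9, 240.8]
tcp_rot: [-3.141, -0.0, 1.644]
contact_force: [0.0, -0.3, -8.2]
grip_width: 13.4
```

>>> {"name": "step_arm", "arguments": {
  "deltas": [
    [0, 0, 6, 0, 0, 0],
    [0, 0, 12, 0, 0, 0],
    [0, 0, 18, 0, 0, 0],
    [0, 0, 22, 0, 0, 0],
    [0, 0, 24, 0, 0, 0]
  ]
}}

```text
time: 24.02
tool_pos: [604.7, -158.0, 215.8]
tcp_rot: [-3.14, -0.001, 1.644]
contact_force: [-0.4, 0.2, -6.7]
grip_width: 13.8
```

>>> {"name": "step_arm", "arguments": {
  "deltas": [
    [0, 0, 2, 0, 0, 0],
    [0, 0, 4, 0, 0, 0],
    [0, 0, 4, 0, 0, 0],
    [0, 0, 4, 0, 0, 0]
  ]
}}

```text
time: 24.35
tool_pos: [605.3, -158.1, 213.1]
tcp_rot: [3.142, 0.0, 1.644]
contact_force: [0.8, -0.4, -7.5]
grip_width: 13.6
```

>>> {"name": "step_arm", "arguments": {
  "deltas": [
    [0, 0, 1, 0, 0, 0],
    [0, 0, 2, 0, 0, 0],
    [0, 0, 3, 0, 0, 0],
    [0, 0, 3, 0, 0, 0]
  ]
}}

```text
time: 24.68
tool_pos: [605.5, -158.2, 211.4]
tcp_rot: [3.14, 0.001, 1.644]
contact_force: [-1.4, 0.5, 1.7]
grip_width: 13.6
```

Run:
```python
from h import *
s=bot.capture('side');print(bot.get_obs()['contact_force'],bot.get_obs()['moment'],bot.get_obs()['tool_pos'])
```

```text
[-1.8469158   1.69475089  2.69224492] [0.23424372 0.29599398 0.03104322] [ 605.5535259  -158.19183277  211.3567977 ]
```

Weight is off the wrist at the expected height (handle ≈ 211). Releasing.

>>> {"name": "step_arm", "arguments": {
  "deltas": [
    [0, 0, 0, 0, 0, 0],
    [0, 0, 0, 0, 0, 0],
    [0, 0, 0, 0, 0, 0],
    [0, 0, 0, 0, 0, 0],
    [0, 0, 0, 0, 0, 0]
  ],
  "fingers": 38
}}

```text
time: 25.15
tool_pos: [605.4, -158.2, 210.0]
tcp_rot: [3.141, 0.0, 1.644]
contact_force: [0.6, 0.6, 0.7]
grip_width: 37.4
```

>>> {"name": "step_arm", "arguments": {
  "deltas": [
    [0, 0, -5, 0, 0, 0],
    [0, 0, -15, 0, 0, 0],
    [0, 0, -30, 0, 0, 0],
    [0, 0, -50, 0, 0, 0],
    [0, 0, -75, 0, 0, 0]
  ]
}}

```text
time: 25.57
tool_pos: [604.8, -157.9, 285.6]
tcp_rot: [-3.14, -0.001, 1.644]
contact_force: [1.0, -0.5, 0.5]
grip_width: 37.6
```

>>> {"name": "step_arm", "arguments": {
  "deltas": [
    [0, 0, -15, 0, 0, 0],
    [0, 0, -15, 0, 0, 0],
    [0, 0, -15, 0, 0, 0],
    [0, 0, -15, 0, 0, 0],
    [0, 0, -15, 0, 0, 0]
  ]
}}

```text
time: 25.98
tool_pos: [604.8, -157.9, 298.6]
tcp_rot: [-3.139, -0.001, 1.644]
contact_force: [0.5, 0.3, -0.6]
grip_width: 38.2
```

Run:
```python
from h import *
w,s,t=[bot.capture(n) for n in ('wrist','side','top')];o=bot.get_obs();print(o['tool_pos'],o['contact_force'],o['joint_positions'])
for n,q in zip('wst',(w,s,t)): save(q,f'{n}9.png');print([(k,[round(x) for x in b['rect']],round(b['p'],2)) for k in ('basket','beaker','handle_under','switch_tip') for b in bot.boxes_of(k,q)[:1]])
for n,X in dict(handle=[604,-160,238],beaker=[548,-164,120],under=[604,-160,75],ball=[538,-312,158]).items(): print(n,[px(q,X).round() for q in (w,s,t)])
```

```text
[ 604.99805073 -157.95588361  299.02308541] [-0.44525188  0.64309849 -0.6235272 ] [-3.77828384e-01  4.96032580e-01  1.05946683e+00 -8.95389456e-05
  1.58789310e+00 -4.51069991e-01]
[('basket', [320, 196, 193, 128], 0.56), ('beaker', [263, 191, 60, 64], 0.62), ('handle_under', [322, 199, 194, 132], 0.92)]
[('basket', [357, 231, 58, 61], 0.97), ('beaker', [336, 237, 17, 22], 0.96), ('handle_under', [355, 230, 60, 59], 0.91), ('switch_tip', [342, 272, 6, 19], 0.45)]
[('basket', [373, 174, 33, 62], 0.67), ('beaker', [374, 175, 31, 56], 0.69), ('handle_under', [373, 175, 38, 60], 0.7), ('switch_tip', [424, 196, 7, 8], 0.44)]
handle [array([313., 215.]), array([355., 210.]), array([377., 165.])]
beaker [array([261., 183.]), array([336., 238.]), array([375., 192.])]
under [array([314., 175.]), array([353., 245.]), array([372., 179.])]
ball [array([241., 325.]), array([339., 268.]), array([423., 193.])]
```

Networks agree with the predictions (side: beaker 336,237 against 336,238; wrist: 263,191 against 261,183), so the basket hangs where planned. The picture limit is reached, so I go on by numbers to the lever.

>>> {"name": "step_arm", "arguments": {
  "deltas": [
    [-28, -24, 0, 0, 0, 0],
    [-56, -48, 0, 0, 0, 0],
    [-84, -72, 0, 0, 0, 0],
    [-113, -98, 0, 0, 0, 0],
    [-142, -124, 0, 0, 0, 0]
  ],
  "fingers": 0
}}

```text
time: 27.15
tool_pos: [490.9, -309.8, 300.1]
tcp_rot: [3.141, 0.0, 1.645]
contact_force: [0.8, -1.5, 0.4]
grip_width: 9.6
```

>>> {"name": "step_arm", "arguments": {
  "deltas": [
    [0, 0, 0, 0, 0, 0],
    [0, 0, 0, 0, 0, 0],
    [0, 0, 0, 0, 0, 0]
  ]
}}

```text
time: 27.4
tool_pos: [492.2, -308.5, 300.2]
tcp_rot: [3.141, -0.0, 1.643]
contact_force: [-0.1, 0.7, 0.4]
grip_width: 0.4
```

```bash
python3 go.py 490 -314 125 1.644
python3 - <<'E'
from h import *
s,t,w=[bot.capture(n) for n in ('side','top','wrist')]
save(s,'s10.png');save(t,'t10.png');save(w,'w10.png')
for n,q,X in (('s',cv2.imread('pics/side0.png'),px(s,[538,-312,158])),('t',cv2.imread('pics/top0.png'),px(t,[538,-312,158])),('sn',s['color'],px(s,[538,-312,158])),('tn',t['color'],px(t,[538,-312,158])),('w',w['color'],px(w,[538,-312,158]))):
    u,v=X.round().astype(int);r=30 if n=='w' else 8
    g=q[max(v-r,0):v+r+1,max(u-r,0):u+r+1].max(2); yy,xx=np.nonzero(g<45)
    print(n,X.round(1),len(xx),(xx.mean()+u-r).round(1) if len(xx) else '',(yy.mean()+v-r).round(1) if len(xx) else '')
    if n in('s','t'): print(g[::1,::1])
for k in ('basket','beaker','jar'): print(k,[([round(x) for x in b['rect']],round(b['p'],2)) for b in bot.boxes_of(k,s)[:1]])
E
```

```text
d [ -5.3  -2.7 175.2] r [ 0.001 -0.    -0.001] rows 4.6 t 27.4 q [-0.69  0.4   1.2   0.    1.53 -0.76]
s [338.9 267.9] 27 338.6 268.0
[[213 213 213 213 213 213 214 214 215 214 214 212 212 212 215 224 229]
 [214 213 214 213 215 215 216 216 217 216 214 213 214 213 212 221 230]
 [214 214 214 214 217 218 217 219 219 218 218 216 215 215 214 224 232]
 [213 214 215 217 219 197 162 147 147 161 195 221 219 216 215 224 232]
 [214 214 217 219 192 130  78  61  63  80 136 196 219 217 214 217 226]
 [214 214 218 195 133  62  40  50  47  38  71 132 194 219 215 214 223]
 [212 214 217 179  85  33  39  50  49  40  36  79 173 220 216 214 223]
 [214 216 227 190  68  25  43  45  45  38  27  58 166 220 217 213 215]
 [220 228 235 195  63  21  34  41  41  34  25  60 164 216 213 211 210]
 [227 230 235 205 101  29  22  32  31  25  29  90 174 216 213 211 210]
 [230 230 233 230 177  78  20  14  17  20  59 151 209 218 214 214 213]
 [230 230 232 235 232 173  88  70  57  36  80 174 222 218 214 214 214]
 [231 230 230 233 236 232 221 221 174  85  86 148 204 220 216 215 214]
 [232 232 232 233 235 235 233 232 199 120  
[... 981 characters left out ...]
]
 [ 64  71  72  75  83  47  25  36  34  28  30  74 124 124 116 116 114]
 [ 93  86  85  90 100  92  65  31  39  53  64 105 127 133 117 114 114]
 [ 98  90  89  88  99  98  93  92  92  96 107  91 124 118 115 113 110]
 [ 91  89  86  88  96  98  97  98 100 100 105  93 123 113  97 117 116]
 [ 89  87  88  95  96  97  95  97  98  98  96  92 122 114  89 120 118]
 [ 91  90  92  98  98 103 102 101 103 101  97 101 121 116  97 120 117]
 [ 92  89  84  87  84  81  68  65  63  55  59  98 120 117 115 124 121]]
sn [338.9 267.9] 31 338.7 268.4
tn [423.2 192.6] 50 424.0 192.7
w [360.4 195.9] 208 358.7 196.5
basket [([359, 239, 58, 43], 0.91)]
beaker [([339, 238, 20, 28], 0.72)]
jar [([293, 296, 22, 39], 0.96)]
```

The ball is confirmed at (538,-312,158) in three views. Going down in front of it.

>>> {"name": "step_arm", "arguments": {
  "deltas": [
    [-6, -4, 38, 0, 0, 0],
    [-6, -4, 76, 0, 0, 0],
    [-6, -4, 114, 0, 0, 0],
    [-6, -4, 150, 0, 0, 0],
    [-6, -4, 174, 0, 0, 0]
  ]
}}

```text
time: 28.12
tool_pos: [487.5, -313.4, 122.5]
tcp_rot: [-3.139, -0.003, 1.645]
contact_force: [1.0, -0.3, -0.2]
grip_width: 0.6
```

>>> {"name": "step_arm", "arguments": {
  "deltas": [
    [0, 6, 0, 0, 0, 0],
    [0, 15, 0, 0, 0, 0],
    [0, 25, 0, 0, 0, 0],
    [0, 35, 0, 0, 0, 0],
    [0, 45, 0, 0, 0, 0]
  ]
}}

```text
time: 28.53
tool_pos: [536.0, -312.4, 129.3]
tcp_rot: [3.138, 0.004, 1.645]
contact_force: [-0.5, -0.4, 0.4]
grip_width: 0.6
```

Run:
```python
from h import *
s=bot.capture('side');o=bot.get_obs();print(o['tool_pos'],o['contact_force'])
for X in ([538,-312,158],[570,-310,161]):
    u,v=px(s,X).round().astype(int);r=9;g=s['color'][v-r:v+r+1,u-r:u+r+1].max(2);yy,xx=np.nonzero(g<45);print((u,v),len(xx),xx.mean()+u-r,yy.mean()+v-r)
```

```text
[ 537.63577027 -312.20903759  129.28447692] [-0.62980031 -0.03620837  0.65849261]
(np.int64(339), np.int64(268)) 63 341.14285714285717 264.6507936507937
(np.int64(350), np.int64(266)) 57 347.2280701754386 264.63157894736844
```

>>> {"name": "step_arm", "arguments": {
  "deltas": [
    [0, 6, 2, 0, 0, 0],
    [0, 12, 3, 0, 0, 0],
    [0, 18, 3, 0, 0, 0],
    [0, 24, 3, 0, 0, 0],
    [0, 28, 3, 0, 0, 0]
  ]
}}

```text
time: 29.0
tool_pos: [561.9, -309.6, 123.1]
tcp_rot: [-3.142, -0.0, 1.644]
contact_force: [-1.0, -0.3, 0.7]
grip_width: 0.5
```

>>> {"name": "step_arm", "arguments": {
  "deltas": [
    [0, 2, 0, 0, 0, 0],
    [0, 4, 0, 0, 0, 0],
    [0, 4, 0, 0, 0, 0]
  ]
}}

```text
time: 29.25
tool_pos: [565.5, -309.4, 122.9]
tcp_rot: [3.142, -0.0, 1.644]
contact_force: [-0.9, 0.9, -0.4]
grip_width: 0.7
```

Run:
```python
from h import *
s,w=bot.capture('side'),bot.capture('wrist');o=bot.get_obs();print(o['tool_pos'],o['contact_force'])
for n,p in (('s',s),('w',w)):
    save(p,n+'11.png')
    print(n,[px(p,X).round() for X in ([538,-312,158],[570,-310,161],[597,-308,152])],[([round(x) for x in b['rect']],round(b['p'],2)) for b in bot.boxes_of('switch_tip',p)[:2]])
u,v=px(s,[590,-309,152]).round().astype(int)
print(u,v);print(s['color'][v-10:v+11,u-18:u+12].max(2))
```

```text
[ 565.32761139 -309.47467041  123.08828081] [ 0.42984947  0.08697945 -0.5740468 ]
s [array([339., 268.]), array([350., 266.]), array([359., 266.])] [([354, 272, 13, 14], 0.62), ([280, 236, 18, 24], 0.36)]
w [array([252., 275.]), array([325., 278.]), array([383., 269.])] [([323, 228, 27, 12], 0.67)]
356 267
[[ 40  44  39  38  38  37  40  51  56  64  71  79  74  52  51  52  58  55
   51  51  49  43  46  70  97 105 104 104 104  99]
 [ 46  35  56  73  80  87  82  71  68  67  67  74  65  42  42  44  45  45
   46  46  47  47  46  63  83  92  93  96  97  87]
 [ 77  49  59  69  70  70  66  56  53  50  47  48  47  48  48  47  46  44
   48  46  47  46  46  49  61  77  88  92  89  88]
 [ 94  55  48  46  46  47  46  48  45  46  45  47  45  67  68  47  48  47
   45  49  48  50  49  48  47  68  85  81  77  82]
 [100  83  78  46  47  46  47  46  48  48  46  47  49  80  80  50  49  48
   46  46  46  43  43  42  48  75  93  94  94  95]
 [ 88  87  87  52  47  47  47  50  50  49  48  47  56  72  67  42  42  42
   41  39  40  38  37  38  71  97 104 113 124 124]
 [ 82  76  75  56  49  48  47  44  43  44 
[... 1133 characters left out ...]
118 127 115 102  95  90
   95 101 103 101 103 102 102 103 103 103 102 102]
 [131 131 130 132 133 131 130 131 134 123  84  77 117 115  98  95  95  95
   98 100 101 101 103 102 102 102 101 100  99  99]
 [131 131 131 132 133 133 132 132 132 128 105  90  99  96  94  94  94 101
  110 103  96  98  98  97  97  97  97  96  96  97]
 [133 133 133 132 129 120 119 119 113 113 118 108  94  99 101  98 100 132
  161 155 123  95  96  94  95  95  96  95  96  95]
 [121 124 122 115 109 104 106 102  96 105 120 117 111 108 104 103 103 119
  159 173 136  87  92  96  91  89  90  90  88  87]
 [113 116 104  87  86  92  98  97 100 124 132 121 112 102 102 104 105 113
  150 174 141  86  85  89  89  89  88  86  86  83]]
```

Ball now around pixel (358,266), about 0.9 rad. Pushing further to the stop.

>>> {"name": "step_arm", "arguments": {
  "deltas": [
    [0, 2, 0, 0, 0, 0],
    [0, 4, 0, 0, 0, 0],
    [0, 6, 0, 0, 0, 0],
    [0, 6, 0, 0, 0, 0]
  ]
}}

```text
time: 29.78
tool_pos: [568.0, -309.3, 123.0]
tcp_rot: [-3.134, -0.001, 1.644]
contact_force: [-13.5, 0.1, 5.1]
grip_width: 0.3
```

>>> {"name": "step_arm", "arguments": {
  "deltas": [
    [0, 2, 0, 0, 0, 0],
    [0, 4, 0, 0, 0, 0],
    [0, 4, 0, 0, 0, 0]
  ]
}}

```text
time: 30.03
tool_pos: [568.3, -309.2, 123.0]
tcp_rot: [-3.127, -0.003, 1.643]
contact_force: [-27.4, -0.4, 12.8]
grip_width: 0.2
```

The lever is at its stop (27 N). Backing off and rising clear.

>>> {"name": "step_arm", "arguments": {
  "deltas": [
    [0, -10, 0, 0, 0, 0],
    [0, -30, 0, 0, 0, 0],
    [0, -50, -10, 0, 0, 0],
    [0, -60, -45, 0, 0, 0],
    [0, -70, -80, 0, 0, 0]
  ]
}}

```text
time: 30.45
tool_pos: [503.8, -313.2, 202.5]
tcp_rot: [-3.139, -0.003, 1.644]
contact_force: [1.0, -1.1, 1.2]
grip_width: 0.3
```

>>> {"name": "step_arm", "arguments": {
  "deltas": [
    [-10, -30, -20, 0, 0, 0],
    [-20, -60, -40, 0, 0, 0],
    [-30, -90, -60, 0, 0, 0],
    [-40, -120, -60, 0, 0, 0],
    [-50, -150, -60, 0, 0, 0]
  ]
}}

```text
time: 30.87
tool_pos: [358.7, -375.5, 264.8]
tcp_rot: [3.139, 0.004, 1.644]
contact_force: [0.6, -0.3, 0.1]
grip_width: 0.3
```

>>> {"name": "step_arm", "arguments": {
  "deltas": [
    [0, 0, 0, 0, 0, 0],
    [0, 0, 0, 0, 0, 0],
    [0, 0, 0, 0, 0, 0]
  ]
}}

```text
time: 31.12
tool_pos: [360.0, -374.6, 263.2]
tcp_rot: [3.141, 0.0, 1.644]
contact_force: [-0.6, 0.2, -0.4]
grip_width: 0.5
```

Run:
```python
from h import *
s,t=bot.capture('side'),bot.capture('top');o=bot.get_obs();print(o['time'],o['tool_pos'],o['contact_force'])
for n,p in (('s',s),('t',t)):
    c,r=px(p,[597,-308,152]).round().astype(int),9
    g=p['color'][c[1]-r:c[1]+r+1,c[0]-r:c[0]+r+1].max(2);yy,xx=np.nonzero(g<45);print(n,c,len(xx),np.median(xx)+c[0]-r,np.median(yy)+c[1]-r)
    if len(xx): print('ball',at(p,np.median(xx)+c[0]-r,np.median(yy)+c[1]-r,152).round())
for k in ('basket','beaker','jar','hammer','mug','tape','bottle','steel_block','driver','dapping'): print(k,[([round(x) for x in b['rect']],round(b['p'],2)) for b in bot.boxes_of(k,s)[:1]])
print(px(s,[548,-164,120]),px(s,[391,-337,58]))
```

```text
31.2167 [ 360.44838004 -374.21556961  262.90559213] [-0.82999203 -0.25353351  1.36502308]
s [359 266] 30 359.0 267.0
ball [ 597. -310.  152.]
t [421 175] 29 420.0 175.0
ball [ 597. -305.  152.]
basket [([358, 232, 62, 66], 0.95)]
beaker [([338, 237, 19, 29], 0.89)]
jar [([293, 295, 23, 35], 0.93)]
hammer [([356, 178, 29, 34], 0.75)]
mug [([352, 147, 21, 25], 0.77)]
tape [([374, 212, 24, 20], 0.61)]
bottle [([391, 310, 24, 30], 0.97)]
steel_block [([376, 211, 25, 22], 0.29)]
driver [([339, 335, 32, 13], 0.53)]
dapping [([350, 146, 20, 25], 0.6)]
[335.96610681 238.23749224] [290.49264753 299.3952507 ]
```

```bash
python3 -c "
from plant import bot
print(bot.close_job())"
```

```text
the job is handed in; nothing more can be done
None
```

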